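# Swing the bench magnifier aside, lay a chip tube under it, swing it back

### The job

The bench magnifier is in the way over its rest: take it by the upright handle on its arm and swing it clear, about a quarter turn towards the back of the bench. Lay the long tube of chips flat in the rest, down between its side walls and end stops, and let go of it. Then swing the magnifier back until the lens is centred over the middle of the tube, and leave the jar, the roll of tape and the parts box where they stand.

Things in the scene. Friction and masses are not known exactly. Their poses are not given: they have to be found in the camera images.
- stand: Fixed magnifier stand (bench top z = 0): dark steel base bar 36 x 272 mm, 10 mm thick; at one end a 16 mm post carrying the arm's black hub (top 148 mm up), along the rest of the bar a grey rest for the tube. Origin: on the post's axis at bench level. +y runs along the bar from post to rest, +z up; the rest's middle is 140 mm out along +y.
- rest_middle (a point): Middle of the rest's floor, 26 mm up; axes as stand, the tube lies along y. Two saddles, 22 mm long, centred at y = +-50 mm, floor 26 mm wide between 12 mm walls topped by flared lips (to 20 mm up, 40 mm wide overall); end stops 12 mm high, inner faces at y = +-83 mm. In the 78 mm gap between the saddles the bar's top is 16 mm below this point: room for fingertips.
- lens_arm (a joint): Arm's angle about the post, rad. 0: lens centred over the rest (arm along the stand's +y). Grows clockwise seen from above, taking the lens to the back of the bench; at 1.57 the arm points along the stand's +x. Stops at -0.35 and 1.8. Stiff hinge (0.06 N m friction, about 1 N at the handle): it stays where it is left. Starts between -0.2 and 0.2.
- lens_centre (a point): Centre of the round lens (95 mm diameter over its black frame, frame 14 mm thick), 125 mm above the bench top and 140 mm from the post's axis; its underside is 118 mm above the bench top. Moves with the arm.
- swing_handle (a point): On the arm's upright black handle, a round pin of 14 mm diameter between post and lens, 76 mm from the post's axis. The pin is free from 134 mm (collar on the arm) to 176 mm (top) above the bench top; this point is on its axis, 162 mm up. Moves with the arm.
- chip_tube: Long slim clear plastic tube of chips with green end plugs, 158 mm long, 20 mm wide, 12 mm high, 30 g, lying flat to the left of the stand. Origin: middle of its underside. Its y axis runs along its length, z up. Grasp it across its width (18 to 20 mm) near the middle. On the way, mind the fixed microscope: its eyepieces reach out to x = 0.47 m at y 0.17 to 0.31 m, 0.30 to 0.39 m above the bench.
- grease_jar: Small jar with a black cap, 38 mm diameter, 31 mm high; a bystander, not to be moved. Origin: centre of its underside.
- tape: Roll of black tape, 73 mm diameter, 19 mm high; a bystander, not to be moved. Origin: centre of its underside.
- parts_box: Small brown lidded parts box, 52 x 72 mm, 30 mm high; a bystander, not to be moved. Origin: centre of its underside.

How it is judged (in metres and radians):
On the way, in this order (a step that is already met when the one before it is completed fails the run):
1. the magnifier's arm is swung clear of the rest (joint lens_arm above 1.1 rad) (value of joint lens_arm above 1.1 rad), for 0.2 s.
2. with the arm still clear (above 1.1 rad), the tube lies in the rest, released and still (horizontal distance between chip_tube and rest_middle below 0.01 m and z of chip_tube in the frame of rest_middle between -0.004 and 0.004 m and angle between the y axis of chip_tube and the y axis of stand, either way round below 0.08 rad and angle between chip_tube's own z axis and vertical below 0.08 rad and linear speed of chip_tube below 0.02 m/s and contact force between the fingers and chip_tube below 0.05 N and value of joint lens_arm above 1.1 rad), for 0.2 s.
At the end, for the whole second after the job is handed in: The tube lies still and released in the rest: middle within 10 mm of the rest's middle horizontally and 4 mm in height, along the rest and level to 0.08 rad each. The lens centre stands still within 18 mm horizontally of the rest's middle (horizontal distance between chip_tube and rest_middle below 0.01 m and z of chip_tube in the frame of rest_middle between -0.004 and 0.004 m and angle between the y axis of chip_tube and the y axis of stand, either way round below 0.08 rad and angle between chip_tube's own z axis and vertical below 0.08 rad and linear speed of chip_tube below 0.02 m/s and contact force between the fingers and chip_tube below 0.05 N and horizontal distance between lens_centre and rest_middle below 0.018 m and velocity of joint lens_arm between -0.05 and 0.05 rad/s); the robot touches nothing.
It fails at once if the grease jar is moved more than 25 mm (distance of grease_jar from where it was at the start of the episode above 0.025 m).
It fails at once if the roll of tape is moved more than 25 mm (distance of tape from where it was at the start of the episode above 0.025 m).
It fails at once if the parts box is moved more than 25 mm (distance of parts_box from where it was at the start of the episode above 0.025 m).
It also fails if it takes over 72 s, if anything falls off the work surface, if the arm or the gripper's body presses on something with over 40 N, if the wrist force passes 120 N, or if a joint passes its speed limit or range.

### The arm

A 6-joint arm with a two-finger parallel gripper is mounted at the origin on a cart in front of the work surface, level with it; the furniture and walls round the work are solid. World frame = base frame: x ahead of the robot, y to its left, z up, the work surface at z = 0. Lengths are in m, angles in degrees, forces in N, time in s.
With the tool pointing down it reaches from about 0.4 to 0.825 m from the base axis. Payload 7 kg.
Tool frame: the origin (TCP) lies at the very end of the fingers, on their centre line; the grasp point (between the pads) lies 19 mm behind it; z points along the fingers, y is the line along which they close (so a half turn about z gives the same grasp; the last joint's range is limited). The gripper opens to 88 mm and grips with 3 to 60 N. Pads are 19 mm wide; open, the fingers measure 130 mm over their backs; the gripper's body (78 mm by 193 mm) begins 47 mm behind the grasp point.
Start: joints at [81.939, 20.546, 0.682, 0, -70.136, -16.507], TCP at [0.281, 0.614, 0.227] pointing down, gripper open.
Joint ranges: [-176.03, 176.03], [-82.01, 121.73], [-58.28, 71.71], [-173.87, 95.51], [-174.79, -0.11], [-173.66, 173.66]. Speed limits (degrees/s): [136.94, 136.94, 172.46, 180, 180, 180].

### API

Orientations are given as [roll, pitch, yaw] about the fixed x, y, z axes, in that order (R = Rz(yaw) Ry(pitch) Rx(roll)).
In Python, from plant import r gives the robot as it stands. The module is installed in compiled form; this text tells all that it offers.
- The arm moves only by the tool jog_arm, never from a script. Its arguments are lists of equal length, an entry for each row: "travel": the shift along the tool's x, y, z each as a share of 50 cm, from -1 to 1, a list of three; "dr": the turn, a rotation vector about the tool's x, y, z each as a share of 360 degrees, from -1 to 1, a list of three; "claw": the opening, from 0 (shut) to 1 (fully open). A call has exactly 10 rows; each row is the pose to reach, as a shift and turn from the pose commanded when the call began, along the tool's axes at that moment, turning the shorter way round; what a row does not reach only later rows make up. A row lasts 1/8 s, in which the tool goes at most 62.5 mm and 10.7 degrees, less where a joint would pass 70% of its speed; a pose out of reach is approached as far as the arm can. A call with a number of a shift or a turn outside -1 to 1 is refused whole. A call with a gripper value outside its range is refused whole. The fingers move at their own pace and stop on an object; "newtons" is the grip in N (left out, the last holds). Time passes only in rows, so rows that repeat a pose let the fingers close, or fill a call up. It gives the time, the measured TCP pose, the force, the opening and the grip force at its end, in the units of the state.
- r.get_state(): the state, without advancing time (a new reading comes with each control period).
- r.capture(name): name is "scene" or "side" or "wrist"; returns a dict with "pixels" (400x640x3 uint8, red, green, blue), "range_z" (400x640 float32, m along the optical axis (not along the pixel's ray), 0 where there is no reading), "fx", "fy", "cx", "cy" (pixels), "position" and "attitude" of the camera in the world; the wrist camera has in their place "hand_eye" (4x4, takes a point from camera to tool coordinates, whose origin is the TCP and whose axes are the flange's). Camera axes: x right, y up, looking along -z (the intrinsics and any distortion apply to the point x, -y, -z); pixel columns grow to the right and rows downward; lengths in m; the calibration is good to about 2 mm. A picture is of the moment at which its call begins: read the wrist's pose just before it.
- r.close_job(): hands the job in; it is judged then, once.
Trained networks look in the newest picture that a camera, given by its name, has taken for a name from the list of things; names that differ only in an ending like _2 or _b are one class to them, and where a whole thing is asked for, a point or a joint stands for the part that bears it (a point fixed in the world has none). Each returns a list of dicts, best first, with "conf" (0 to 1); they miss things now and then, are a little off and sometimes report something else, mostly with a low value. They report only what shows in the picture. A call takes as long as a camera call.
- r.boxes_of(name, camera): "extent" ([left, top, right, bottom] in pixels, round what is visible of it).
- r.regions_of(name, camera): "pixels" (400x640 bool, what is visible of it) and "extent" ([left, top, right, bottom] in pixels, round what is visible of it).
- r.tip_of(name, camera): "at" ([column, row] in pixels: a listed point, or the origin of a listed thing).
The state is a dict: "time_s": time; "joints": joint angles; "qd": joint speeds; "joint_torque": joint torques, N m; "tcp_pos": TCP position; "eef_rot": TCP orientation; "contact_force": force on the tool from outside, world axes, zero at the start; "moment": the same for the moment, N m; "gripper_width": finger opening in m; "gripper_force": force on a finger pad.
Only numpy, scipy, OpenCV 4.12 (cv2) and the standard library are available. Lean on these libraries where they do the work, as an engineer would, in place of code of your own. Each camera call takes 0.05 s, during which the arm holds its last target. There are 200 camera calls.

## Working session

There is one attempt and no reset: what is moved stays moved. The work goes in short steps, Python scripts to look and compute and a tool call to move; the robot and the scene stay as the last step left them, time stands still between calls to the robot, and variables do not carry over. Pictures are saved under pics/ and viewed, at most 10 in all, crops included, and the job is handed in when it is done.

Besides the shell and the picture viewer there is one more tool, called as name(argument=value, ...) on one line, values as JSON. jog_arm: Moves the arm, as the interface text tells. Its arguments: {"type":"object","properties":{"travel":{"type":"array"},"dr":{"type":"array"},"claw":{"type":"array"},"newtons":{"type":"number"}},"required":["travel","dr","claw"]}

```bash
mkdir -p pics; cat > h.py <<'E'
import numpy as np,cv2
from scipy.spatial.transform import Rotation as R
from plant import r
def cap(n):
    s=r.get_state(); c=r.capture(n)
    if n=='wrist':
        T=np.eye(4);T[:3,:3]=R.from_euler('xyz',s['eef_rot'],degrees=True).as_matrix();T[:3,3]=s['tcp_pos'];c['T']=T@np.array(c['hand_eye'])
    else:
        a=np.array(c['attitude']);c['att']=a
        T=np.eye(4);T[:3,3]=c['position']
        T[:3,:3]=a if a.shape==(3,3) else (R.from_quat(a) if a.size==4 else R.from_euler('xyz',a,degrees=True)).as_matrix()
        c['T']=T
    return c
def ray(c,u,v): return c['T'][:3,:3]@np.array([(u-c['cx'])/c['fx'],-(v-c['cy'])/c['fy'],-1.])
def atz(c,u,v,z):
    d=ray(c,u,v);o=c['T'][:3,3];return o+d*(z-o[2])/d[2]
def cloud(c):
    v,u=np.mgrid[:400,:640];z=c['range_z']
    P=np.stack([(u-c['cx'])/c['fx']*z,-(v-c['cy'])/c['fy']*z,-z],-1)
    return P@c['T'][:3,:3].T+c['T'][:3,3]
def save(c,n): cv2.imwrite('pics/'+n+'.png',c['pixels'][...,::-1])
E
python3 - <<'E'
from h import *
np.set_printoptions(precision=4,suppress=True)
print(r.get_state())
ims=[]
for n in('scene','side'):
    c=cap(n);print(n,{k:v for k,v in c.items() if k not in('pixels','range_z','T')})
    P=cloud(c);ims.append(c['pixels'])
    for t in('stand','rest_middle','swing_handle','lens_centre','chip_tube','grease_jar','tape','parts_box'):
        try:
            for d in r.tip_of(t,n)[:2]:
                u,v=map(int,np.round(d['at']));print(t,d['conf'],d['at'],P[min(v,399),min(u,639)],c['range_z'][v,u]>0)
        except Exception as e:print(t,e)
cv2.imwrite('pics/a.png',cv2.resize(np.hstack(ims),None,fx=.625,fy=.625)[...,::-1]) 
cv2.imwrite('pics/s.png',ims[0][...,::-1])
E
```

```text
{'time_s': 0.0, 'joints': array([ 81.9357,  20.5909,   0.6339,  -0.0204, -70.1356, -16.508 ]), 'qd': array([ 0.0049, -0.0447,  0.065 , -0.0195, -0.0358,  0.0425]), 'joint_torque': array([  0.0005, -58.2728,  29.306 ,   6.9973,   0.007 ,  -0.0002]), 'tcp_pos': array([0.2805, 0.6134, 0.2256]), 'eef_rot': array([179.9057,  -0.0079, -24.5793]), 'contact_force': array([ 0.5227,  0.2653, -0.102 ]), 'moment': array([-0.0492,  0.0334,  0.0065]), 'gripper_force': 0.0, 'gripper_width': 0.08731590730292003}
scene {'fx': 465.17014395726494, 'fy': 465.17014395726494, 'cx': 326.58519946407034, 'cy': 199.1603433400041, 'position': array([-0.2956, -0.6435,  1.1297]), 'attitude': array([ 45.4669,   0.7896, -41.5813]), 'att': array([ 45.4669,   0.7896, -41.5813])}
stand 0.86 [362.3, 234.5] [0.4258 0.023  0.0112] True
rest_middle 0.94 [331.1, 210.3] [0.4246 0.1692 0.0103] True
swing_handle 0.63 [349.4, 186.9] [0.4258 0.0876 0.1712] True
lens_centre 0.74 [336.4, 183.5] [0.4365 0.1574 0.1294] True
chip_tube 0.56 [285.1, 198.5] [0.3472 0.3207 0.0081] True
grease_jar 0.44 [305.0, 221.1] [0.3253 0.1857 0.0151] True
tape 0.6 [254.8, 182.0] [0.315  0.4525 0.0139] True
parts_box 0.67 [400.8, 292.1] [ 0.3394 -0.2167  0.0362] True
side {'fx': 492.39823277122474, 'fy': 492.39823277122474, 'cx': 327.33863246974767, 'cy': 194.92066820629847, 'position': array([0.4567, 0.9821, 1.3935]), 'attitude': array([ 33.7697,   0.0161, 174.0287]), 'att': array([ 33.7697,   0.0161, 174.0287])}
stand 0.57 [304.4, 187.8] [0.4389 0.1123 0.1357] True
swing_handle 0.6 [305.4, 177.6] [0.4334 0.0966 0.1663] True
lens_centre 0.88 [308.7, 196.8] [0.4261 0.1439 0.1306] True
chip_tube 0.86 [337.0, 265.8] [0.3587 0.3276 0.0109] True
chip_tube 0.7 [308.3, 198.6] [0.4298 0.1512 0.1309] True
grease_jar 0.64 [336.5, 230.5] [0.3495 0.2163 0.0384] True
tape 0.89 [350.1, 315.6] [0.3388 0.4866 0.0023] True
parts_box 0.78 [319.8, 136.9] [ 0.3627 -0.1753  0.0332] True
```

View pics/s.png

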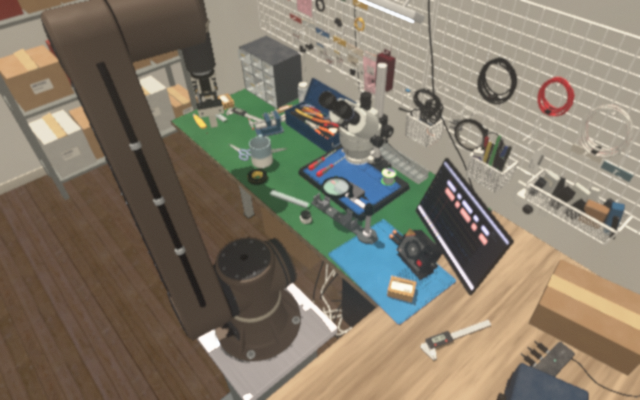

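View pics/a.png

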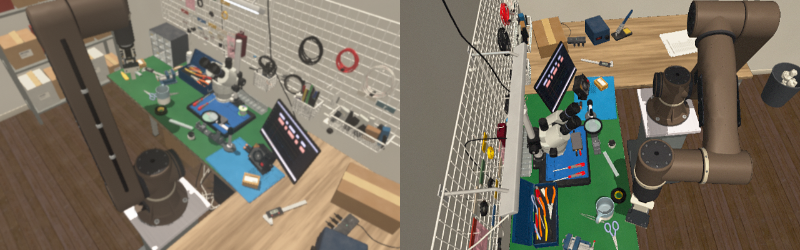

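The scene view shows the magnifier lens at about (338,187), jar (305,218), tube (290,198), tape (257,177) and box (402,290). The stand runs roughly along world +y.

```bash
python3 - <<'E'
from h import *
np.set_printoptions(precision=4,suppress=True)
c=cap('wrist');print(np.array(c['hand_eye']),c['fx'],c['T'])
for n in('scene','side'):
    c=cap(n);P=cloud(c)
    for t in('chip_tube','stand','swing_handle','grease_jar','tape','parts_box'):
        for d in r.regions_of(t,n)[:1]:
            m=d['pixels']&(c['range_z']>0);Q=P[m]
            ctr=np.median(Q,0);k=Q[np.linalg.norm(Q-ctr,axis=1)<.15];w,v=np.linalg.eigh(np.cov(k.T))
            print(n,t,d['conf'],d['extent'],'med',ctr,'lo',np.percentile(k,3,axis=0),'hi',np.percentile(k,97,axis=0),'dir',v[:,2])
E
```

```text
[[-0.0001  0.9566  0.2915  0.0795]
 [ 1.      0.0001  0.0002  0.0002]
 [ 0.0002  0.2915 -0.9566 -0.159 ]
 [ 0.      0.      0.      1.    ]] 360.30456308910937 [[-0.4159  0.87    0.265   0.3528]
 [-0.9094 -0.3978 -0.1214  0.5806]
 [-0.0002 -0.2915  0.9566  0.3855]
 [ 0.      0.      0.      1.    ]]
scene chip_tube 0.75 [269.0, 190.3, 305.4, 210.3] med [0.3539 0.3068 0.0095] lo [0.3258 0.2366 0.0021] hi [0.3817 0.3744 0.0151] dir [-0.3604  0.9328 -0.0032]
scene stand 0.6 [310.3, 176.9, 373.6, 245.0] med [0.4259 0.1107 0.0354] lo [ 0.3914 -0.0115  0.003 ] hi [0.465  0.2302 0.1399] dir [-0.0248  0.9771  0.2115]
scene swing_handle 0.59 [321.2, 175.0, 374.5, 213.5] med [0.4269 0.1359 0.1287] lo [0.3861 0.0006 0.1228] hi [0.4657 0.1891 0.1532] dir [-0.0007 -0.9983  0.0585]
scene grease_jar 0.42 [320.7, 177.5, 371.8, 216.0] med [0.4274 0.1301 0.1286] lo [ 0.3862 -0.0003  0.1162] hi [0.4696 0.1892 0.1576] dir [ 0.0039 -0.9987  0.0506]
scene tape 0.5 [247.0, 172.6, 269.3, 184.2] med [0.3377 0.4664 0.0166] lo [0.3051 0.4407 0.0024] hi [0.3699 0.5009 0.0227] dir [-0.7354 -0.6771 -0.0264]
scene
[... 409 characters left out ...]
7 0.0072] hi [0.4658 0.2395 0.1508] dir [-0.0753  0.7374 -0.6713]
side swing_handle 0.97 [296.2, 157.9, 325.4, 213.9] med [0.4303 0.143  0.1298] lo [0.3892 0.0176 0.1208] hi [0.4676 0.1974 0.155 ] dir [-0.0348  0.998  -0.0521]
side grease_jar 0.7 [330.8, 219.3, 343.2, 238.5] med [0.3396 0.2084 0.0294] lo [0.3226 0.1694 0.001 ] hi [0.3556 0.2214 0.0386] dir [0.1356 0.9402 0.3126]
side tape 0.93 [337.8, 301.3, 362.0, 324.6] med [0.3412 0.4798 0.019 ] lo [0.3085 0.446  0.004 ] hi [0.3715 0.5127 0.0245] dir [ 0.1123  0.9936 -0.0118]
side parts_box 0.8 [310.8, 122.1, 333.8, 147.0] med [ 0.3565 -0.1934  0.0342] lo [ 0.321  -0.2366  0.0061] hi [ 0.3917 -0.1612  0.0415] dir [-0.5413  0.8377 -0.0726]
```

```bash
cat >> h.py <<'E'
def plan(wps,p0=None,yaw0=None):
    s=r.get_state();p0=s['tcp_pos'] if p0 is None else p0;yaw0=s['eef_rot'][2] if yaw0 is None else yaw0
    R0=R.from_euler('xyz',[180,0,yaw0],degrees=True)
    print('from',np.round(p0,4),round(float(yaw0),2),'t',s['time_s'])
    for x,y,z,w in wps:
        t=R0.inv().apply(np.array([x,y,z])-p0)/.5
        d=-((w-yaw0+180)%360-180)/360
        print(np.round(t,4).tolist(),round(float(d),4))
E
python3 -c "
from h import *
plan([(.34,.42,.25,-50),(.33,.30,.27,-75),(.38,.15,.27,-90),(.40,.08,.27,-90)],np.array([.281,.614,.227]),-24.568)"
```

```text
from [0.281 0.614 0.227] -24.57 t 1.65
[0.2686, 0.3038, -0.046] 0.0706
[0.3502, 0.5304, -0.086] 0.1401
[0.5659, 0.7617, -0.086] 0.1818
[0.6605, 0.8724, -0.086] 0.1818
```

jog_arm(travel=[[0.09,0.1,-0.015],[0.18,0.2,-0.03],[0.27,0.3,-0.046],[0.31,0.41,-0.07],[0.35,0.53,-0.086],[0.42,0.61,-0.086],[0.49,0.69,-0.086],[0.566,0.762,-0.086],[0.66,0.872,-0.086],[0.66,0.872,-0.086]], dr=[[0,0,0.024],[0,0,0.047],[0,0,0.07],[0,0,0.095],[0,0,0.12],[0,0,0.145],[0,0,0.165],[0,0,0.1817],[0,0,0.1817],[0,0,0.1817]], claw=[0.9,0.8,0.7,0.6,0.55,0.55,0.55,0.55,0.55,0.55], newtons=20)

```text
time_s: 2.9
tcp_pos: [0.3997, 0.0771, 0.2698]
eef_rot: [-180.0, 0.0, -90.2]
contact_force: [-0.3, 0.7, 0.3]
gripper_width: 0.0482
gripper_force: 0.0
```

```bash
python3 - <<'E'
from h import *
np.set_printoptions(precision=4,suppress=True)
c=cap('wrist');P=cloud(c);save(c,'w1');s=r.get_state();print(s['tcp_pos'],s['eef_rot'],s['contact_force'])
for t,z in(('stand',0),('rest_middle',.026),('swing_handle',.162),('lens_centre',.125),('grease_jar',0)):
    for d in r.tip_of(t,'wrist')[:1]:
        u,v=d['at'];print(t,d['conf'],d['at'],atz(c,u,v,z),P[int(v),int(u)])
Q=P.reshape(-1,3);
k=Q[(Q[:,2]>.170)&(Q[:,2]<.182)&(abs(Q[:,0]-.43)<.05)&(abs(Q[:,1]-.085)<.06)];print('pin top',len(k),k.mean(0) if len(k) else '',np.ptp(k,0) if len(k) else '')
E
```

```text
[0.3998 0.0778 0.2698] [-179.9722    0.012   -90.1799] [ 0.8482 -0.2776 -0.2424]
stand 0.68 [290.3, 109.5] [0.434  0.0145 0.    ] [0.4231 0.0086 0.1397]
rest_middle 0.72 [303.3, 232.1] [0.4204 0.1556 0.026 ] [0.4152 0.1138 0.1325]
swing_handle 0.56 [277.8, 219.9] [0.4332 0.092  0.162 ] [0.4319 0.0859 0.1772]
lens_centre 0.71 [288.9, 271.1] [0.4295 0.1558 0.125 ] [0.4297 0.1527 0.1307]
grease_jar 0.59 [369.2, 260.0] [0.3364 0.2052 0.    ] [0.3414 0.1896 0.0322]
pin top 279 [0.432  0.0882 0.1757] [0.0135 0.0131 0.0082]
```

View pics/w1.png

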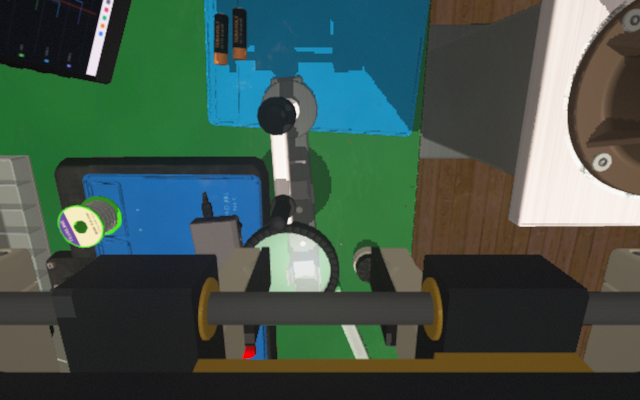

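The wrist view shows the hub at (277,115), the pin at about (280,212), the lens at (292,265) and the jar at (365,262). The pin top is measured at (0.432, 0.088).

```bash
python3 - <<'E'
from h import *
c=cap('wrist');print(atz(c,277,115,.148));P=cloud(c);m=np.zeros((400,640),bool);m[90:140,250:305]=1
k=P[m&(P[...,2]>.142)&(P[...,2]<.156)];print(len(k),(k.max(0)+k.min(0))/2,np.ptp(k,0),np.median(k,0))
plan([(.4315,.088,.20,-90),(.4315,.088,.144,-90)],np.array([.400,.080,.270]),-90)
E
```

```text
[0.43232794 0.01701302 0.148     ]
544 [0.43503717 0.01355193 0.14666611] [0.01894986 0.01918438 0.00790175] [0.43475435 0.01332765 0.14834032]
from [0.4  0.08 0.27] -90.0 t 3.25
[-0.016, -0.063, 0.14] 0.0
[-0.016, -0.063, 0.252] 0.0
```

jog_arm(travel=[[-0.018,-0.063,0.02],[-0.018,-0.063,0.1],[-0.018,-0.063,0.18],[-0.018,-0.063,0.25],[-0.018,-0.063,0.25],[-0.018,-0.063,0.25],[-0.018,-0.063,0.25],[-0.018,-0.063,0.25],[-0.018,-0.063,0.25],[-0.018,-0.063,0.25]], dr=[[0,0,0],[0,0,0],[0,0,0],[0,0,0],[0,0,0],[0,0,0],[0,0,0],[0,0,0],[0,0,0],[0,0,0]], claw=[0.55,0.55,0.55,0.55,0.55,0.05,0.05,0.05,0.05,0.05], newtons=20)

```text
time_s: 4.5
tcp_pos: [0.4314, 0.0893, 0.1452]
eef_rot: [-179.9, 0.0, -90.0]
contact_force: [-1.4, -0.6, 3.5]
gripper_width: 0.0133
gripper_force: 20.0
```

```bash
python3 - <<'E'
from h import *
h=np.array([.4337,.0135]);p0=np.array([.4314,.0890,.145]);d=p0[:2]-h
W=[]
for i in range(1,10):
    a=82*i/9;q=h+R.from_euler('z',-a,degrees=True).apply([*d,0])[:2];W.append((*q,.145,-90-a))
plan(W,p0,-90)
print(W[-1])
E
```

```text
from [0.4314 0.089  0.145 ] -90.0 t 4.5
[0.0012, -0.024, -0.0] 0.0253
[0.0061, -0.0474, -0.0] 0.0506
[0.0147, -0.0698, -0.0] 0.0759
[0.0268, -0.0906, -0.0] 0.1012
[0.042, -0.1092, -0.0] 0.1265
[0.0599, -0.1251, -0.0] 0.1519
[0.0802, -0.138, -0.0] 0.1772
[0.1022, -0.1476, -0.0] 0.2025
[0.1254, -0.1535, -0.0] 0.2278
(np.float64(0.5081451410577804), np.float64(0.026285185680590524), 0.145, -172.0)
```

jog_arm(travel=[[0.0012,-0.024,0],[0.006,-0.0474,0],[0.0147,-0.07,0],[0.0268,-0.0906,0],[0.042,-0.109,0],[0.06,-0.125,0],[0.08,-0.138,0],[0.102,-0.1476,0],[0.1254,-0.1535,0],[0.1254,-0.1535,0]], dr=[[0,0,0.0253],[0,0,0.0506],[0,0,0.0759],[0,0,0.1012],[0,0,0.1265],[0,0,0.1519],[0,0,0.1772],[0,0,0.2025],[0,0,0.2278],[0,0,0.2278]], claw=[0.05,0.05,0.05,0.05,0.05,0.05,0.05,0.05,0.05,0.05])

```text
time_s: 5.75
tcp_pos: [0.5087, 0.0263, 0.1451]
eef_rot: [180.0, 0.1, -172.0]
contact_force: [2.4, 1.7, 4.5]
gripper_width: 0.0134
gripper_force: 20.0
```

jog_arm(travel=[[0,0,0],[0,0,0],[0,0,-0.08],[0,0,-0.18],[0.07,0.045,-0.25],[0.14,0.09,-0.25],[0.199,0.137,-0.25],[0.199,0.137,-0.25],[0.199,0.137,-0.25],[0.199,0.137,-0.25]], dr=[[0,0,0],[0,0,0],[0,0,0],[0,0,-0.028],[0,0,-0.057],[0,0,-0.086],[0,0,-0.115],[0,0,-0.143],[0,0,-0.171],[0,0,-0.2]], claw=[0.5,0.55,0.55,0.55,0.55,0.55,0.55,0.55,0.55,0.55])

```text
time_s: 7.0
tcp_pos: [0.3991, 0.0806, 0.2693]
eef_rot: [180.0, -0.0, -99.5]
contact_force: [0.3, 0.3, -0.2]
gripper_width: 0.0482
gripper_force: 0.0
```

```bash
python3 - <<'E'
from h import *
np.set_printoptions(precision=4,suppress=True)
c=cap('wrist');P=cloud(c);save(c,'w2');s=r.get_state();print(s['tcp_pos'],s['eef_rot'],s['time_s'])
for t,z in(('stand',0),('rest_middle',.026),('swing_handle',.162),('grease_jar',0)):
    for d in r.tip_of(t,'wrist')[:1]:
        u,v=d['at'];print(t,d['conf'],d['at'],atz(c,u,v,z),P[int(v),int(u)])
Q=P.reshape(-1,3);Q=Q[(abs(Q[:,0]-.43)<.035)&(Q[:,1]>0)&(Q[:,1]<.3)&(Q[:,2]>.005)&(Q[:,2]<.06)]
for y in np.arange(.02,.27,.01):
    k=Q[abs(Q[:,1]-y)<.005]
    if len(k)>5: print(round(y,3),len(k),np.percentile(k,[2,98],axis=0)[:,0],'z',np.percentile(k[:,2],[5,50,95]))
E
```

```text
[0.3992 0.0805 0.2693] [179.9688  -0.0203 -99.0154] 7.05
stand 0.78 [281.6, 111.3] [0.4328 0.0135 0.    ] [0.4276 0.0118 0.0532]
rest_middle 0.55 [311.0, 230.8] [0.4225 0.1544 0.026 ] [0.4236 0.1588 0.0116]
swing_handle 0.57 [158.9, 157.8] [0.5118 0.0271 0.162 ] [0.5053 0.025  0.1767]
grease_jar 0.74 [380.7, 251.2] [0.3407 0.207  0.    ] [0.3705 0.0748 0.2762]
0.02 279 [0.3961 0.4296] z [0.0055 0.0144 0.027 ]
0.03 307 [0.3962 0.437 ] z [0.0054 0.0142 0.0157]
0.04 294 [0.399  0.4498] z [0.0059 0.0139 0.0158]
0.05 277 [0.4146 0.4495] z [0.0088 0.0106 0.012 ]
0.06 259 [0.4142 0.4487] z [0.0089 0.0106 0.0119]
0.07 271 [0.4135 0.4474] z [0.0094 0.0276 0.0393]
0.08 258 [0.4126 0.4477] z [0.009  0.0106 0.0119]
0.09 402 [0.4109 0.4643] z [0.0089 0.0123 0.0439]
0.1 340 [0.4087 0.4643] z [0.0116 0.0275 0.0469]
0.11 300 [0.4083 0.4645] z [0.0086 0.0272 0.0468]
0.12 153 [0.4094 0.4646] z [0.0068 0.0106 0.0121]
0.13 248 [0.409  0.4645] z [0.0078 0.0106 0.013 ]
0.14 243 [0.4081 0.4645] z [0.0072 0.0104 0.0119]
0.15 241 [0.4074 0.4641] z [0.0078 0.0104 0.0118]
0.16 229 [0.4066 0.4643] z [0.0079 0.0105 0.0119]
0.17 244 [0.4059 0.4646] z [0.0076 0.0107 0.0122]
0.18 217 [0.405  0.4644] z [0.0077 0.0107 0.0122]
0.19 456 [0.4034 0.4641] z [0.0086 0.0172 0.0434]
0.2 292 [0.4011 0.4644] z [0.0085 0.0273 0.0467]
0.21 228 [0.401  0.4645] z [0.0095 0.0272 0.0468]
0.22 73 [0.4013 0.4646] z [0.0055 0.0104 0.0118]
0.23 223 [0.4026 0.4645] z [0.0085 0.0109 0.025 ]
0.24 163 [0.4002 0.4637] z [0.0085 0.0158 0.0271]
```

View pics/w2.png

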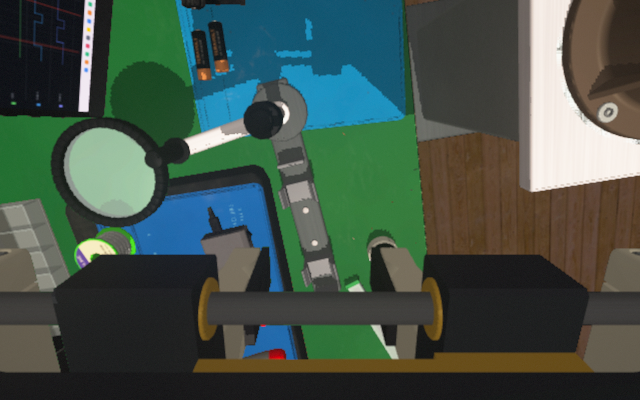

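The arm is clear: the lens is at (110,170). The bar runs from (270,120) to (325,285) and has a slight yaw, which I'll refine from the saddle lips.

```bash
python3 - <<'E'
from h import *
np.set_printoptions(precision=4,suppress=True)
c=cap('wrist');P=cloud(c)
Q=P.reshape(-1,3);Q=Q[(abs(Q[:,0]-.43)<.05)&(Q[:,1]>.05)&(Q[:,1]<.26)]
for lo,hi,a,b in((.042,.06,.08,.13),(.042,.06,.18,.23),(.024,.029,.085,.12),(.024,.029,.185,.225),(.0095,.0125,.115,.185)):
    k=Q[(Q[:,2]>lo)&(Q[:,2]<hi)&(Q[:,1]>a)&(Q[:,1]<b)&(Q[:,0]<.45)]
    rc=cv2.minAreaRect(k[:,:2].astype(np.float32)*1000);print(lo,len(k),rc,k[:,:2].mean(0))
E
```

```text
0.042 179 ((428.4599304199219, 102.98829650878906), (41.08792495727539, 21.689599990844727), 4.307840824127197) [0.4299 0.1027]
0.042 156 ((420.88726806640625, 202.38336181640625), (41.096858978271484, 21.88211441040039), 4.428120136260986) [0.4223 0.2021]
0.024 417 ((427.90667724609375, 102.9286880493164), (34.830787658691406, 22.109909057617188), 4.671865463256836) [0.429  0.1026]
0.024 357 ((420.4458312988281, 202.44651794433594), (35.056758880615234, 22.24569320678711), 3.8472208976745605) [0.4212 0.2016]
0.0095 1261 ((424.650390625, 151.85934448242188), (35.1667594909668, 68.1689224243164), 3.861853837966919) [0.4245 0.1513]
```

```bash
python3 -c "
from h import *
plan([(.355,.18,.26,-85),(.33,.30,.22,-69)],None,-100)"
```

```text
from [0.3996 0.0804 0.2694] -100.0 t 7.3
[-0.1807, 0.1223, 0.0189] -0.0417
[-0.4083, 0.2133, 0.0989] -0.0861
```

jog_arm(travel=[[-0.06,0.04,0.006],[-0.12,0.08,0.012],[-0.18,0.122,0.019],[-0.25,0.15,0.04],[-0.33,0.18,0.07],[-0.408,0.213,0.099],[-0.408,0.213,0.099],[-0.408,0.213,0.099],[-0.408,0.213,0.099],[-0.408,0.213,0.099]], dr=[[0,0,-0.014],[0,0,-0.028],[0,0,-0.042],[0,0,-0.06],[0,0,-0.075],[0,0,-0.086],[0,0,-0.086],[0,0,-0.086],[0,0,-0.086],[0,0,-0.086]], claw=[0.6,0.6,0.6,0.6,0.6,0.6,0.6,0.6,0.6,0.6])

```text
time_s: 8.55
tcp_pos: [0.3305, 0.2993, 0.2205]
eef_rot: [-180.0, 0.0, -69.1]
contact_force: [0.4, 0.4, 0.7]
gripper_width: 0.0526
gripper_force: 0.0
```

```bash
python3 - <<'E'
from h import *
np.set_printoptions(precision=4,suppress=True)
c=cap('wrist');P=cloud(c);save(c,'w3');s=r.get_state();print(s['tcp_pos'],s['eef_rot'],s['time_s'])
for d in r.tip_of('chip_tube','wrist')[:2]: print(d['conf'],d['at'],atz(c,*d['at'],.006))
for d in r.regions_of('chip_tube','wrist')[:1]:
    m=d['pixels'];k=P[m&(P[...,2]>.006)&(P[...,2]<.016)];print(d['conf'],len(k),cv2.minAreaRect(k[:,:2].astype(np.float32)*1000),np.median(k,0),np.percentile(k[:,2],[5,95]))
    v,u=np.nonzero(m);q=np.array([atz(c,a,b,.011)[:2] for a,b in zip(u,v)]);print(cv2.minAreaRect(q.astype(np.float32)*1000))
E
```

```text
[0.3305 0.2994 0.2205] [-179.963     0.036   -69.0983] 8.6
0.97 [295.7, 176.8] [0.3532 0.3127 0.006 ]
0.7 2570 ((357.773193359375, 311.6161804199219), (19.680503845214844, 156.9888458251953), 20.74330711364746) [0.3598 0.3052 0.0116] [0.0102 0.0131]
((357.36688232421875, 312.2186279296875), (20.151844024658203, 158.39051818847656), 20.692501068115234)
```

View pics/w3.png

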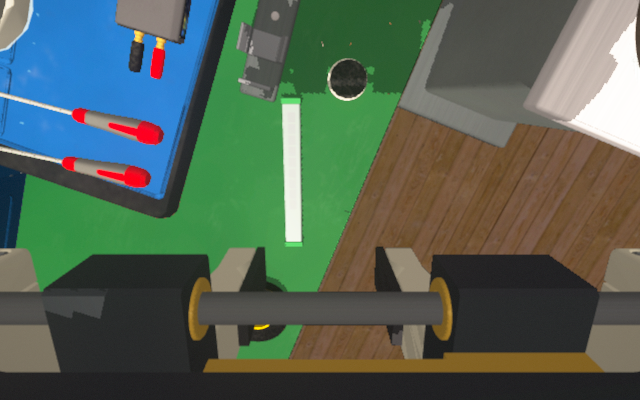

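The tube shows at (292,172), fully visible, with green plugs at rows 101 and 243. Its measured size of 157 x 20 mm matches the description.

```bash
python3 -c "
from h import *
plan([(.3575,.312,.06,-69.3),(.3575,.312,.0035,-69.3)],None,-69.04)"
```

```text
from [0.3304 0.2995 0.2204] -69.04 t 8.7
[-0.0039, -0.0596, 0.3207] 0.0007
[-0.0039, -0.0596, 0.4337] 0.0007
```

jog_arm(travel=[[-0.004,-0.06,0.08],[-0.004,-0.06,0.2],[-0.004,-0.06,0.31],[-0.004,-0.06,0.38],[-0.004,-0.06,0.42],[-0.004,-0.06,0.434],[-0.004,-0.06,0.434],[-0.004,-0.06,0.434],[-0.004,-0.06,0.434],[-0.004,-0.06,0.434]], dr=[[0,0,0],[0,0,0],[0,0,0],[0,0,0],[0,0,0],[0,0,0],[0,0,0],[0,0,0],[0,0,0],[0,0,0]], claw=[0.6,0.6,0.6,0.6,0.6,0.6,0.6,0.1,0.1,0.1], newtons=12)

```text
time_s: 9.95
tcp_pos: [0.3577, 0.3128, 0.0036]
eef_rot: [-179.9, 0.0, -69.0]
contact_force: [-0.1, 0.9, -0.2]
gripper_width: 0.0283
gripper_force: 0.0
```

```bash
python3 -c "
from h import *
plan([(.3577,.3125,.08,-69.0),(.365,.21,.08,-78),(.385,.165,.08,-85.7)],np.array([.3577,.3125,.0036]),-69.04)
print()
plan([(.4246,.1527,.08,-85.7),(.4246,.1527,.0305,-85.7)],np.array([.385,.165,.08]),-85.7)
"
```

```text
from [0.3577 0.3125 0.0036] -69.04 t 9.95
[0.0, 0.0, -0.1528] -0.0001
[0.1967, 0.0597, -0.1528] 0.0249
[0.295, 0.0545, -0.1528] 0.0463

from [0.385 0.165 0.08 ] -85.7 t 9.95
[0.0305, -0.0771, -0.0] -0.0
[0.0305, -0.0771, 0.099] -0.0
```

jog_arm(travel=[[0,0,0],[0,0,0],[0,0,0],[0,0,0],[0,0,-0.05],[0,0,-0.1],[0,0,-0.153],[0,0,-0.153],[0,0,-0.153],[0,0,-0.153]], dr=[[0,0,0],[0,0,0],[0,0,0],[0,0,0],[0,0,0],[0,0,0],[0,0,0],[0,0,0],[0,0,0],[0,0,0]], claw=[0.1,0.1,0.1,0.1,0.1,0.1,0.1,0.1,0.1,0.1])

```text
time_s: 11.2
tcp_pos: [0.3571, 0.3118, 0.0786]
eef_rot: [179.9, -0.1, -69.0]
contact_force: [0.4, -0.2, -0.9]
gripper_width: 0.018
gripper_force: 12.0
```

Tube held (18 mm). Now I'll carry it to beside the rest.

jog_arm(travel=[[0.05,0.015,0],[0.1,0.03,0],[0.15,0.045,0],[0.2,0.06,0],[0.25,0.058,0],[0.295,0.055,0],[0.295,0.055,0],[0.295,0.055,0],[0.295,0.055,0],[0.295,0.055,0]], dr=[[0,0,0.006],[0,0,0.012],[0,0,0.018],[0,0,0.025],[0,0,0.036],[0,0,0.0463],[0,0,0.0463],[0,0,0.0463],[0,0,0.0463],[0,0,0.0463]], claw=[0.1,0.1,0.1,0.1,0.1,0.1,0.1,0.1,0.1,0.1])

```text
time_s: 12.45
tcp_pos: [0.3845, 0.1652, 0.0796]
eef_rot: [-180.0, 0.0, -85.6]
contact_force: [-0.3, 0.3, -0.3]
gripper_width: 0.0179
gripper_force: 12.0
```

```bash
python3 - <<'E'
from h import *
np.set_printoptions(precision=4,suppress=True)
c=cap('wrist');P=cloud(c);save(c,'w4');s=r.get_state();print(s['tcp_pos'],s['eef_rot'],s['contact_force'],s['gripper_width'])
Q=P.reshape(-1,3)
for d in r.regions_of('chip_tube','wrist')[:1]:
    k=P[d['pixels']&(P[...,2]>.06)];print(d['conf'],d['extent'],len(k),cv2.minAreaRect(k[:,:2].astype(np.float32)*1000),np.percentile(k,[2,50,98],axis=0))
plan([(.4246,.1527,.08,-85.7),(.4246,.1527,.0300,-85.7)])
E
```

```text
[0.3845 0.1652 0.0795] [179.9981  -0.0011 -85.6461] [-0.2261 -1.1707 -1.5381] 0.017838665664754696
0.85 [295.1, 92.8, 347.9, 357.9] 9416 ((386.0319519042969, 150.0342559814453), (19.385150909423828, 128.52381896972656), 4.216720104217529) [[0.3759 0.0872 0.0865]
 [0.3871 0.1313 0.088 ]
 [0.3977 0.2097 0.0896]]
from [0.3845 0.1652 0.0795] -85.65 t 12.55
[0.0309, -0.0781, -0.0009] 0.0001
[0.0309, -0.0781, 0.0991] 0.0001
```

View pics/w4.png

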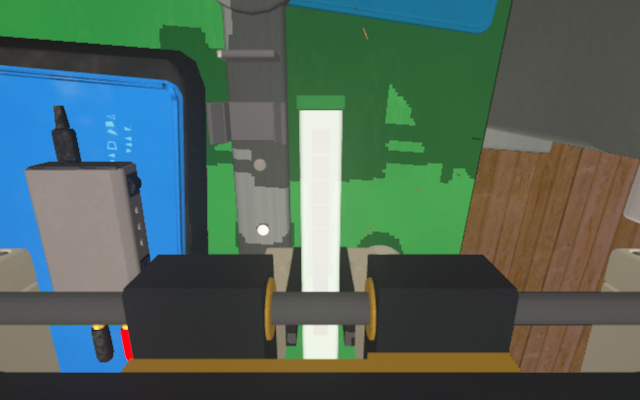

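Tube held level, with its green end at (320,102); its measured centre is within 1 mm of the TCP. I'll place it.

jog_arm(travel=[[0.01,-0.026,0],[0.02,-0.052,0],[0.031,-0.078,0],[0.031,-0.078,0],[0.031,-0.078,0.03],[0.031,-0.078,0.06],[0.031,-0.078,0.085],[0.031,-0.078,0.1],[0.031,-0.078,0.1],[0.031,-0.078,0.1]], dr=[[0,0,0],[0,0,0],[0,0,0],[0,0,0],[0,0,0],[0,0,0],[0,0,0],[0,0,0],[0,0,0],[0,0,0]], claw=[0.1,0.1,0.1,0.1,0.1,0.1,0.1,0.1,0.1,0.1])

```text
time_s: 13.8
tcp_pos: [0.4248, 0.1524, 0.0297]
eef_rot: [-180.0, 0.0, -85.7]
contact_force: [-0.1, -0.3, -0.7]
gripper_width: 0.0176
gripper_force: 12.0
```

jog_arm(travel=[[0,0,0],[0,0,0],[0,0,0],[0,0,-0.04],[0,0,-0.1],[0,0,-0.14],[0.03,0.03,-0.2],[0.08,0.06,-0.3],[0.14,0.06,-0.4],[0.14,0.06,-0.48]], dr=[[0,0,0],[0,0,0],[0,0,0],[0,0,0],[0,0,0],[0,0,0],[0,0,0],[0,0,0],[0,0,0],[0,0,0]], claw=[0.4,0.45,0.5,0.5,0.5,0.5,0.55,0.55,0.55,0.55])

```text
time_s: 15.05
tcp_pos: [0.3997, 0.0789, 0.2719]
eef_rot: [-179.9, 0.1, -85.8]
contact_force: [1.0, 1.0, -0.7]
gripper_width: 0.0483
gripper_force: 0.0
```

```bash
python3 - <<'E'
from h import *
np.set_printoptions(precision=4,suppress=True)
c=cap('wrist');P=cloud(c);save(c,'w5');s=r.get_state();print(s['tcp_pos'],s['eef_rot'],s['time_s'])
for d in r.regions_of('chip_tube','wrist')[:2]:
    k=P[d['pixels']&(P[...,2]>.033)&(P[...,2]<.045)];print(d['conf'],len(k),cv2.minAreaRect(k[:,:2].astype(np.float32)*1000),np.percentile(k,[2,50,98],axis=0))
Q=P.reshape(-1,3);k=Q[(Q[:,2]>.168)&(Q[:,2]<.184)&(abs(Q[:,0]-.508)<.025)&(abs(Q[:,1]-.026)<.025)];print('pin',len(k),k.mean(0),np.ptp(k,0))
E
```

```text
[0.4021 0.0801 0.2769] [-179.5069    0.1686  -85.725 ] 15.1
0.87 2005 ((425.43896484375, 151.33985900878906), (18.972434997558594, 157.41799926757812), 4.252502918243408) [[0.4135 0.0743 0.0355]
 [0.4257 0.1442 0.0377]
 [0.4377 0.2262 0.0394]]
0.3 446 ((424.6734313964844, 147.44044494628906), (37.58183288574219, 163.40557861328125), 5.3169379234313965) [[0.4042 0.0659 0.0336]
 [0.4335 0.1035 0.0392]
 [0.4455 0.2117 0.0448]]
pin 376 [0.5086 0.0255 0.1752] [0.0134 0.0135 0.0105]
```

View pics/w5.png

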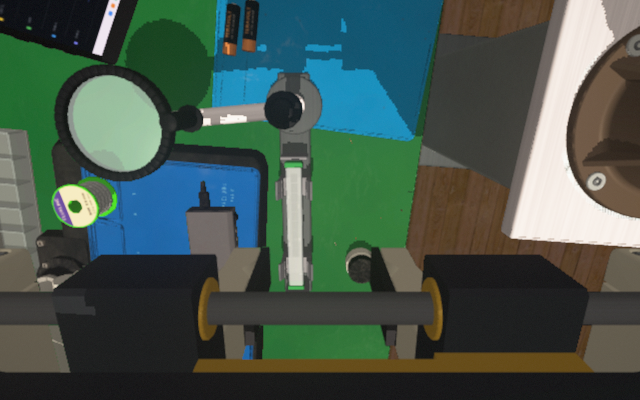

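The tube is seated between the saddles at (293,225), top at 38 mm, centre within 2 mm of the rest's middle. The arm is still clear, with the pin at (188,118).

```bash
python3 - <<'E'
from h import *
p0=np.array([.4002,.0804,.2697])
plan([(.508,.026,.26,-172),(.508,.026,.145,-172)],p0,-85.7);print(r.get_state()['tcp_pos'])
E
```

```text
from [0.4002 0.0804 0.2697] -85.7 t 15.15
[0.1247, -0.2068, 0.0194] 0.2397
[0.1247, -0.2068, 0.2494] 0.2397
[0.40194787 0.08070115 0.27418685]
```

jog_arm(travel=[[0.02,-0.04,0],[0.05,-0.08,0],[0.08,-0.12,0],[0.1,-0.16,0],[0.1247,-0.207,0],[0.1247,-0.207,0.01],[0.1247,-0.207,0.02],[0.1247,-0.207,0.04],[0.1247,-0.207,0.07],[0.1247,-0.207,0.1]], dr=[[0,0,0.028],[0,0,0.056],[0,0,0.084],[0,0,0.112],[0,0,0.14],[0,0,0.168],[0,0,0.196],[0,0,0.224],[0,0,0.2397],[0,0,0.2397]], claw=[0.55,0.55,0.55,0.55,0.55,0.55,0.55,0.55,0.55,0.55])

```text
time_s: 16.4
tcp_pos: [0.5076, 0.0259, 0.2184]
eef_rot: [180.0, -0.0, -171.9]
contact_force: [-0.5, -0.3, 0.5]
gripper_width: 0.0481
gripper_force: 0.0
```

jog_arm(travel=[[0,0,0.05],[0,0,0.1],[0,0,0.148],[0,0,0.148],[0,0,0.148],[0,0,0.148],[0,0,0.148],[0,0,0.148],[0,0,0.148],[0,0,0.148]], dr=[[0,0,0],[0,0,0],[0,0,0],[0,0,0],[0,0,0],[0,0,0],[0,0,0],[0,0,0],[0,0,0],[0,0,0]], claw=[0.55,0.55,0.55,0.55,0.05,0.05,0.05,0.05,0.05,0.05], newtons=20)

```text
time_s: 17.65
tcp_pos: [0.5081, 0.0259, 0.146]
eef_rot: [180.0, 0.0, -172.0]
contact_force: [-1.3, 0.5, 5.2]
gripper_width: 0.0134
gripper_force: 20.0
```

```bash
python3 - <<'E'
from h import *
s=r.get_state();print(s['tcp_pos'],s['gripper_width'],s['gripper_force'],s['contact_force'])
h=np.array([.4348,.0132]);p0=np.array([.5080,.026,.145]);d=p0[:2]-h
a1=94.33-np.degrees(np.arctan2(d[1],d[0]));print(a1,np.linalg.norm(d))
W=[]
for i in range(1,10):
    a=a1*i/9;q=h+R.from_euler('z',a,degrees=True).apply([*d,0])[:2];W.append((*q,.145,-172+a))
plan(W,p0,-172);print(W[-1])
E
```

```text
[0.50810183 0.02594189 0.14596763] 0.013384463862503339 20.00040203332901 [-1.25861436  0.53767782  5.24483584]
84.41134937393916 0.0743106990950832
from [0.508 0.026 0.145] -172.0 t 17.65
[0.0028, 0.0241, 0.0] -0.0261
[0.0095, 0.0475, 0.0] -0.0521
[0.0199, 0.0695, 0.0] -0.0782
[0.0338, 0.0894, 0.0] -0.1042
[0.0507, 0.1069, 0.0] -0.1303
[0.0702, 0.1213, 0.0] -0.1563
[0.0918, 0.1324, 0.0] -0.1824
[0.115, 0.1398, 0.0] -0.2084
[0.139, 0.1433, 0.0] -0.2345
(np.float64(0.4291894796903632), np.float64(0.08729859689532017), 0.145, np.float64(-87.58865062606084))
```

jog_arm(travel=[[0.0028,0.0241,0],[0.0095,0.0475,0],[0.02,0.0695,0],[0.0338,0.0894,0],[0.0507,0.107,0],[0.0702,0.1213,0],[0.0918,0.1324,0],[0.115,0.14,0],[0.139,0.1433,0],[0.139,0.1433,0]], dr=[[0,0,-0.0261],[0,0,-0.0521],[0,0,-0.0782],[0,0,-0.1042],[0,0,-0.1303],[0,0,-0.1563],[0,0,-0.1824],[0,0,-0.2084],[0,0,-0.2345],[0,0,-0.2345]], claw=[0.05,0.05,0.05,0.05,0.05,0.05,0.05,0.05,0.05,0.05])

```text
time_s: 18.9
tcp_pos: [0.4292, 0.0884, 0.146]
eef_rot: [-179.9, 0.1, -87.4]
contact_force: [-0.7, 5.5, 0.7]
gripper_width: 0.0132
gripper_force: 20.0
```

jog_arm(travel=[[0,0,0],[0,0,0],[0,0,0],[0,0,0],[0,0,-0.05],[0,0,-0.12],[0,0,-0.2],[0.03,0.06,-0.25],[0.03,0.06,-0.25],[0.03,0.06,-0.25]], dr=[[0,0,0],[0,0,0],[0,0,0],[0,0,0],[0,0,0],[0,0,0],[0,0,0],[0,0,0],[0,0,0],[0,0,0]], claw=[0.05,0.4,0.55,0.55,0.55,0.55,0.55,0.55,0.55,0.55])

```text
time_s: 20.15
tcp_pos: [0.3997, 0.0708, 0.2703]
eef_rot: [-180.0, 0.0, -87.6]
contact_force: [0.2, -0.6, 0.1]
gripper_width: 0.0482
gripper_force: 0.0
```

```bash
python3 - <<'E'
from h import *
np.set_printoptions(precision=4,suppress=True)
c=cap('wrist');P=cloud(c);save(c,'w6');s=r.get_state();print(s['tcp_pos'],s['eef_rot'],s['contact_force'],s['time_s'])
for d in r.tip_of('lens_centre','wrist')[:1]: print(d['conf'],d['at'],atz(c,*d['at'],.125))
Q=P.reshape(-1,3);k=Q[(Q[:,2]>.168)&(Q[:,2]<.184)&(abs(Q[:,0]-.43)<.025)&(abs(Q[:,1]-.088)<.025)];print('pin',len(k),k.mean(0),np.ptp(k,0))
k=Q[(Q[:,2]>.11)&(Q[:,2]<.136)&(abs(Q[:,0]-.425)<.07)&(Q[:,1]>.095)&(Q[:,1]<.25)];print(cv2.minEnclosingCircle(k[:,:2].astype(np.float32)*1000))
E
```

```text
[0.3997 0.0708 0.2699] [179.951   -0.0237 -87.5731] [-0.1988  0.6334  0.772 ] 20.2
0.58 [289.7, 276.8] [0.4248 0.157  0.125 ]
pin 292 [0.4297 0.0879 0.1753] [0.0135 0.0132 0.0107]
((420.6710205078125, 141.31793212890625), 46.318546295166016)
```

View pics/w6.png

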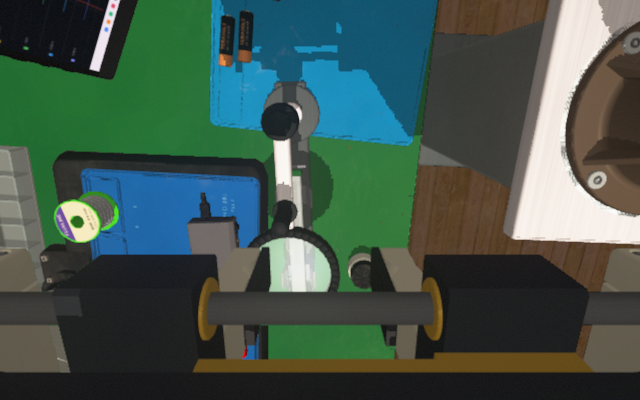

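The lens, at (290,272), sits over the tube. The pin is within 1 mm of its target and the lens centre within about 5 mm, so I'm handing in.

```bash
python3 -c "
from plant import r
print(r.close_job())"
```

```text
the job is handed in; nothing more can be done
None
```

I swung the magnifier clear, laid the tube in the rest (measured within about 2 mm of its middle) and let go. I then swung the lens back to about 5 mm from the rest's middle and handed the job in at about 20 s. The bystanders were not touched as far as I could see, and no pass/fail result came back.

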